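# Clamp a chamber slide with the inner knob of a coaxial pair

### The job

Lay the chamber slide flat in the nest of the microscope stage plate, between the jaw and the backstop, and let go of it. Then turn the small upper knob clockwise until you feel the jaw hold the slide snugly against the sprung backstop, with about 10 N and never more than 20 N, and leave it clamped with the hand away. The wide lower ring of the knob pair is already set and must stay as it is; move the jaw only with its knob, and leave the other things on the bench alone.

Things in the scene. Friction and masses are not known exactly. Their poses are not given: they have to be found in the camera images.
- slide_center (a point): Centre (half-way up) of the loose chamber slide: a white-lidded closed block 76 mm long (its x), 28 mm wide (its y), 20 mm high (its z), about 45 g, flat-sided all the way up. It starts lying flat on the bench, lid up. Either way round is right in the nest.
- slide: The same chamber slide; origin at the centre of its underside, z up when it lies flat.
- nest (a point): Middle of the nest, on the top face of the fixed grey stage plate (160 x 250 mm, top 30 mm above the bench). x along the slide's length, y from jaw to backstop, z up. Ends: fixed block at x = +46 mm, length stop (moved by the ring) at x = -45 to -51 mm. Sides: the jaw at -y, the backstop at +y. Nothing round the nest is over 8 mm high: fingers on the slide's upper 11 mm clear all.
- jaw_face (a point): Middle of the jaw's flat face, 4 mm above the plate. The aluminium jaw is 50 mm long in x, its face 6 mm high, its top 7 mm above the plate. It starts 3 to 7 mm clear of a slide laid in the middle of the nest and moves to +y of the nest, 10 mm per rad of the upper knob, pushing the slide along the plate until it meets the backstop.
- jaw: The jaw body; origin on its face, at the plate's top; axes as the nest. Opposite is the backstop: a steel bar with a sprung aluminium pad facing the jaw, pad top 7 mm above the plate. Its setting differs each time and is not measured: the pad is 3 to 8 mm clear of a slide laid in the middle of the nest. The pad yields 1 mm per 5 N, at most 7 mm.
- knob_axis (a point): On the vertical axis of the coaxial knobs, 130 mm to -y of the nest, half-way up the upper knob; axes as the nest. Upper (inner) knob: round, fluted, black, 40 mm diameter, 30 mm tall, from 15 mm below to 15 mm above this point. Lower (outer) ring: 62 mm diameter, 16 mm tall, its top face 15.5 mm below this point.
- knob (a joint): Turn of the upper knob in rad, growing clockwise seen from above, which closes the jaw (10 mm per rad). Starts at 0 to 0.4, end stop at 3.2. Turning it freely takes about 0.19 N m (friction); each newton of clamping adds 0.01 N m, so 10 N adds 0.1. It stays where it is left. Clamping takes about 0.8 to 1.7 rad in all: it may need a second grasp.
- ring (a joint): Turn of the lower ring in rad, growing clockwise from above, starts between 0.3 and 1.2. It turns very easily (0.025 N m): a fingertip that rubs on it drags it round. It sets the length stop and must not turn.
- ring_mark (a point): Small white index tick at the rim of the lower ring's top face, 30 mm from the axis.
- media_bottle: Bystander: white bottle, 60 mm diameter, 130 mm tall; origin at its underside.
- jar: Bystander: amber jar, 44 mm diameter, 60 mm tall; origin at its underside.
- dish: Bystander: flat round culture dish, 94 mm diameter, 15 mm tall; origin at its underside.
- marker: Bystander: white marker pen with dark cap, 130 mm by 14 mm by 14 mm, lying along its x; origin at its underside.
- tip_box: Bystander: grey pipette-tip box with clear lid, 85 mm by 120 mm, 55 mm tall; origin at its underside.
- slide_box: Bystander: white slide storage box, 90 mm by 35 mm, 30 mm tall; origin at its underside.

How it is judged (in metres and radians):
On the way, in this order (a step that is already met when the one before it is completed fails the run):
1. the slide lies flat in the nest, let go (x of slide_center in the frame of nest between -0.013 and 0.013 m and y of slide_center in the frame of nest between -0.008 and 0.014 m and z of slide_center in the frame of nest between 0.007 and 0.0125 m and angle between slide_center's own z axis and vertical below 0.06 rad and contact force between the fingers and slide below 0.1 N and contact force between jaw and slide below 2 N), for 0.2 s.
2. the jaw holds the slide snugly (x of slide_center in the frame of nest between -0.013 and 0.013 m and y of slide_center in the frame of nest between -0.008 and 0.014 m and z of slide_center in the frame of nest between 0.007 and 0.0125 m and angle between slide_center's own z axis and vertical below 0.06 rad and contact force between jaw and slide between 4 and 20 N), for 0.3 s.
At the end, for the whole second after the job is handed in: The slide lies flat on the plate in the nest (centre within 13 mm of the middle along x, -8 to +14 mm along y, tilt under 0.06 rad), at rest, clamped by the jaw with 4 to 20 N; the lower ring's tick is within 3 mm of (0.1 rad from) where it was (all of step 2 and linear speed of slide below 0.005 m/s and distance of ring_mark from where it was at the start of the episode below 0.003 m); the robot touches nothing.
It fails at once if the slide is clamped with more than 22 N (contact force between jaw and slide above 22 N).
It fails at once if the lower ring is turned (tick moved over 3 mm) (distance of ring_mark from where it was at the start of the episode above 0.003 m).
It fails at once if the jaw is pushed by the hand (over 8 N) (contact force between the fingers and jaw above 8 N).
It fails at once if a bystander is moved more than 20 mm (distance of any of media_bottle, jar, dish, marker, tip_box, slide_box from where it was at the start of the episode above 0.02 m).
It also fails if it takes over 64 s, if anything falls off the work surface, if the arm or the gripper's body presses on something with over 40 N, if the wrist force passes 120 N, or if a joint passes its speed limit or range.

### The arm

A 6-joint arm with a two-finger parallel gripper is mounted at the origin on the work surface. World frame = base frame: x ahead of the robot, y to its left, z up, the work surface at z = 0. Lengths are in mm, angles in rad, forces in N, time in s.
With the tool pointing down it reaches from about 350 to 775 mm from the base axis. Payload 7.3 kg.
Tool frame: the origin (TCP) lies midway between the tips of the shut fingers; the grasp point (between the pads) lies 19 mm behind it; z points along the fingers, x is the direction in which the jaws open and shut, and the axes are right-handed (so a half turn about z gives the same grasp; the last joint's range is limited). The gripper opens to 92 mm and grips with 3 to 60 N. Pads are 19 mm wide; open, the fingers measure 130 mm over their backs; the gripper's body (75 mm by 190 mm) begins 47 mm behind the grasp point.
Start: joints at [-1.257, 0.342, 1.524, -0, 1.275, -0.146], TCP at [233.003, -470.483, 226.741] pointing down, gripper open.
Joint ranges: [-2.53, 2.53], [-0.77, 2.02], [0.04, 2.7], [-1, 4.14], [0.28, 2.66], [-3.11, 3.11]. Speed limits (rad/s): [2.57, 2.57, 3.14, 3.14, 3.14, 3.14].

### API

Orientations are given as [roll, pitch, yaw] about the fixed x, y, z axes, in that order (R = Rz(yaw) Ry(pitch) Rx(roll)).
In Python, from plant import bot gives the robot as it stands.
- The arm moves only by the shell command python3 -m pendant 'ROWS' [OPENING]. ROWS is JSON, a list of rows, each an object with "linear": the shift along the world's x, y, z in mm, a list of three; "twist": the turn about the world's z in degrees. In form: [{"linear": [x, y, z], "twist": twist}, ...]. A call has 1 to 20 rows; each row is the pose to reach, as a shift and turn from the pose commanded when the call began; what a row does not reach only later rows make up. A row lasts 1/8 s, in which the tool goes at most 62.5 mm and 10.7 degrees, less where a joint would pass 70% of its speed; a pose out of reach is approached as far as the arm can. A call with a gripper value outside its range is refused whole. OPENING is the closure in counts, from 0 (fully open) to 255 (shut), set as the call begins (- or left out, the last holds). The fingers move at their own pace and stop on an object; the grip force is fixed at half the most. Time passes only in rows, so rows that repeat a pose let the fingers close. It gives the time, the measured TCP pose, the force and the opening at its end, in the units of the state.
- bot.get_obs(): the state, without advancing time (a new reading comes with each control period).
- bot.capture(name): name is "scene" or "top" or "wrist"; returns a dict with "frame" (400x640x3 uint8, blue, green, red), "z_map" (400x640 float32, mm along the optical axis (not along the pixel's ray), 0 where there is no reading), "fx", "fy", "cx", "cy" (pixels), "rvec" (rotation vector, rad) and "tvec" (3), from world to camera coordinates, as OpenCV has them. Camera axes: x right, y down, z forward; pixel columns grow to the right and rows downward; lengths in mm; the calibration is good to about 2 mm. A picture is of the moment at which its call begins.
- bot.close_job(): hands the job in, once; it reports no verdict.
The state is a dict: "time": time; "joint_positions": joint angles; "dq": joint speeds; "tau": joint torques, N m; "tool_pos": TCP position; "tcp_rot": TCP orientation; "contact_force": force on the tool from outside, world axes, zero at the start; "moment": the same for the moment, N m; "grip_width": finger opening in mm.
Only numpy, scipy, OpenCV 4.12 (cv2) and the standard library are available. Lean on these libraries where they do the work, as an engineer would, in place of code of your own. Each camera call takes 0.05 s, during which the arm holds its last target. There are 200 camera calls.

## Working session

There is one attempt and no reset: what is moved stays moved. The work goes in short steps, Python scripts to look and compute and a shell command to move; the robot and the scene stay as the last step left them, time stands still between calls to the robot, and variables do not carry over. Pictures are saved under pics/ and viewed, about 8 in all and at most 12, crops included, and the job is handed in when it is done.

```bash
mkdir -p pics; ls; python3 - <<'E'
from plant import bot
import cv2,numpy as np,pickle
o=bot.get_obs();print(o)
for n in("top","scene"):
    c=bot.capture(n);pickle.dump(c,open(f"pics/{n}0.pkl","wb"));cv2.imwrite(f"pics/{n}0.png",c["frame"])
    print(n,c["fx"],c["cx"],c["cy"],c["rvec"],c["tvec"])
E
```

```text
pics
{'time': 0.0, 'joint_positions': array([-1.25700667e+00,  3.42769245e-01,  1.52504300e+00, -3.70445875e-05,
        1.27541295e+00, -1.45995638e-01]), 'dq': array([-3.02352745e-04, -1.39066122e-03,  4.86017027e-06,  8.08247806e-04,
       -2.80010664e-03, -2.01408600e-04]), 'tau': array([ 1.27303123e-03, -4.31237090e+01, -2.44217956e+01,  7.18262047e-02,
        5.59492351e-02, -1.44049159e-04]), 'tool_pos': array([ 232.85071228, -470.06245196,  226.01176344]), 'tcp_rot': array([-3.14139020e+00,  1.62032290e-03, -1.11100006e+00]), 'contact_force': array([ 0.12049842, -0.11322407, -0.5063592 ]), 'moment': array([ 0.02054691, -0.02247935,  0.00780209]), 'grip_width': 91.72587834934686}
top 362.1765872535159 320.2023978769302 199.90140605724105 [ 2.21362337 -2.21928042  0.07154893] [ -47.76981856  543.10429397 1025.50424437]
scene 489.52523024267236 314.7449393147249 195.27948125478792 [ 1.21969963  2.52034125 -0.7404605 ] [ 382.45309768 -298.19760602 1587.63927775]
```

View pics/top0.png

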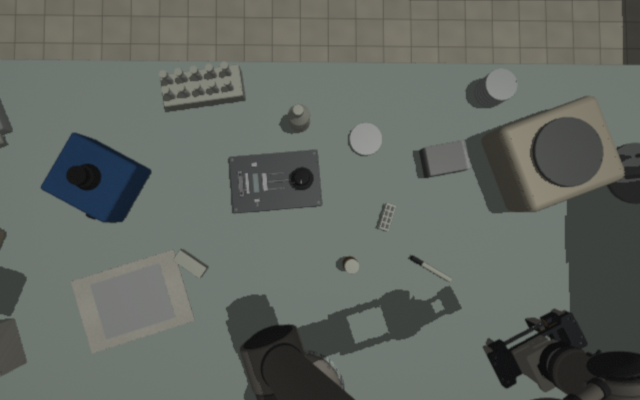

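The top view shows the plate centred near (275,181), with the knob at (302,178) and the nest around (255,183). The slide is the small block at (387,217). The marker, the jar (349,265) and the dish (366,139) are close by. Next I'll measure these.

```bash
cat >h.py <<'E'
import cv2,numpy as np,pickle
def cloud(c):
    R=cv2.Rodrigues(np.array(c["rvec"],float))[0];t=np.array(c["tvec"],float).ravel()
    z=c["z_map"];v,u=np.indices(z.shape)
    P=np.stack([(u-c["cx"])/c["fx"]*z,(v-c["cy"])/c["fy"]*z,z],-1)
    W=(P-t)@R; W[z==0]=np.nan
    return W
def px(c,p):
    return cv2.projectPoints(np.array(p,float).reshape(-1,3),np.array(c["rvec"],float),np.array(c["tvec"],float),np.array([[c["fx"],0,c["cx"]],[0,c["fy"],c["cy"]],[0,0,1.]]),None)[0][:,0]
def rect(W,m):
    m=m.astype(np.uint8);n,l,s,_=cv2.connectedComponentsWithStats(m)
    out=[]
    for i in range(1,n):
        if s[i,4]>25:
            q=W[l==i];out.append((s[i,:5].tolist(),cv2.minAreaRect(q[:,:2].astype(np.float32)),np.nanmedian(q[:,2]).round(1)))
    return out
E
python3 - <<'E'
from h import *
c=pickle.load(open("pics/top0.pkl","rb"));W=cloud(c)
for u,v in[(387,217),(275,181),(302,178),(255,183),(340,200),(366,139),(349,265),(430,268),(443,158),(190,263),(297,113)]:print(u,v,W[v,u].round(1))
z=W[...,2]
def sub(a,b,lo,hi):
    m=(z>lo)&(z<hi);k=np.zeros_like(m);k[a[1]:b[1],a[0]:b[0]]=1;return rect(W,m&k)
print("slide",sub((370,195),(405,240),10,35))
print("plate",sub((220,140),(335,220),22,36))
print("knob",sub((280,160),(325,200),62,110))
print("ringetc",sub((280,160),(325,200),42,110))
im=np.hstack([cv2.resize(c["frame"][140:220,220:330],None,fx=5,fy=5,interpolation=cv2.INTER_CUBIC),cv2.resize(c["frame"][190:245,365:410],None,fx=5,fy=400/55,interpolation=cv2.INTER_CUBIC)])
im=cv2.convertScaleAbs(im,alpha=1.8);cv2.imwrite("pics/crop1.png",im)
E
```

```text
387 217 [ 493.5 -239.5   17.1]
275 181 [595.4  77.8  32. ]
302 178 [599.    1.2  81.3]
255 183 [589.8 133.5  31.6]
340 200 [ 543.  -106.9   -1.7]
366 139 [ 718.6 -181.9   11.7]
349 265 [ 364.4 -125.3   60.9]
430 268 [ 347.  -363.4   10.3]
443 158 [ 657.1 -389.4   54.8]
190 263 [368.7 311.6  30.4]
297 113 [760.3  12.7 130.3]
slide [([379, 203, 17, 28, 273], ((495.7735900878906, -239.79129028320312), (28.097412109375, 75.57286071777344), 73.24861145019531), np.float64(19.3))]
plate [([229, 149, 94, 64, 4440], ((597.4367065429688, 77.06587219238281), (160.52285766601562, 249.78086853027344), 4.8769612312316895), np.float64(29.5))]
knob [([294, 169, 16, 16, 183], ((602.6790161132812, 2.2527503967285156), (38.718875885009766, 37.942420959472656), 44.1659049987793), np.float64(81.6))]
ringetc [([291, 167, 23, 22, 399], ((603.2235717773438, 1.9670543670654297), (60.739051818847656, 58.32292175292969), 89.90168762207031), np.float64(53.9))]
```

View pics/crop1.png

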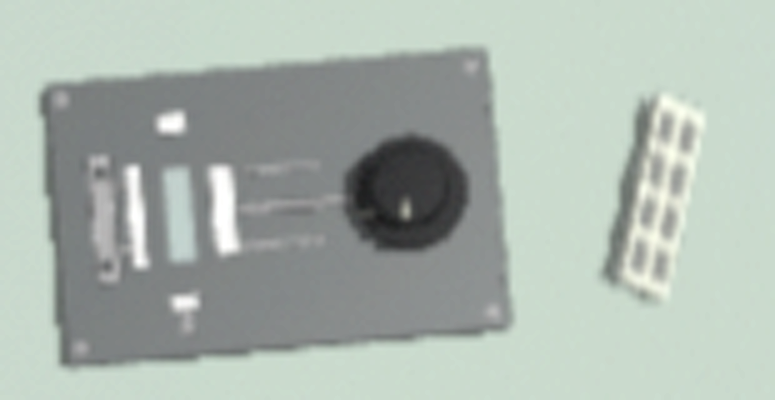

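Measured sizes match the spec: slide 28×76 mm, plate 160×250 mm, knob about 39 mm across. The nest yaw is about 4.9° and its middle about (591.6,131.8). Next I'll move above the slide, turn −43°, and look with the wrist camera.

```bash
python3 -m pendant '[{"linear":[30,26,0],"twist":-5},{"linear":[70,60,-5],"twist":-12},{"linear":[115,100,-15],"twist":-19},{"linear":[160,140,-25],"twist":-26},{"linear":[200,175,-35],"twist":-33},{"linear":[235,205,-45],"twist":-39},{"linear":[255,223,-50],"twist":-42},{"linear":[263,230,-53],"twist":-43},{"linear":[263,230,-53],"twist":-43},{"linear":[263,230,-53],"twist":-43}]' 0
python3 - <<'E'
from h import *
from plant import bot
c=bot.capture("wrist");pickle.dump(c,open("pics/w1.pkl","wb"));cv2.imwrite("pics/w1.png",c["frame"])
W=cloud(c);z=W[...,2];o=bot.get_obs();print(o["tool_pos"],o["tcp_rot"],px(c,[o["tool_pos"]]),px(c,[[495.8,-239.8,20]]))
for r in rect(W,(z>14)&(z<26)&(abs(W[...,0]-496)<60)&(abs(W[...,1]+240)<60)):print(r)
E
```

```text
time: 1.35
tool_pos: [495.3, -241.4, 173.9]
tcp_rot: [3.142, -0.0, -1.862]
contact_force: [0.0, -0.4, -0.5]
grip_width: 91.8
[ 495.36819051 -241.44491419  174.00750702] [-3.14141192e+00 -4.25472951e-04 -1.86236956e+00] [[318.36889846 252.43348252]] [[315.30354331 187.59943074]]
([300, 148, 31, 78, 2220], ((495.650390625, -238.9393310546875), (28.013246536254883, 76.15486145019531), 72.41098022460938), np.float64(20.5))
```

View pics/w1.png

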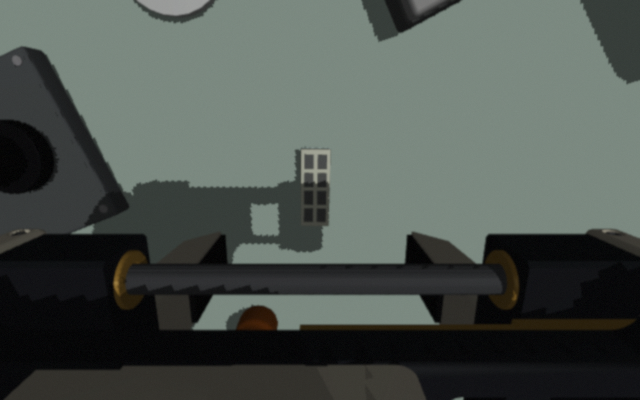

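The wrist view shows the slide at (315,187), lined up with the fingers. It measures (495.7,−239.0) at 72.4°. I'll descend and grasp it.

```bash
python3 -m pendant '[{"linear":[0,2,-30],"twist":-0.5},{"linear":[0,2,-70],"twist":-0.5},{"linear":[0,2,-110],"twist":-0.5},{"linear":[0,2,-140],"twist":-0.5},{"linear":[0,2,-155],"twist":-0.5},{"linear":[0,2,-163.5],"twist":-0.5},{"linear":[0,2,-163.5],"twist":-0.5},{"linear":[0,2,-163.5],"twist":-0.5}]' 0
python3 -m pendant '[{"linear":[0,0,0],"twist":0},{"linear":[0,0,0],"twist":0},{"linear":[0,0,0],"twist":0},{"linear":[0,0,0],"twist":0},{"linear":[0,0,0],"twist":0},{"linear":[0,0,0],"twist":0},{"linear":[0,0,0],"twist":0},{"linear":[0,0,0],"twist":0}]' 255
python3 -m pendant '[{"linear":[0,0,10],"twist":0},{"linear":[0,0,40],"twist":0},{"linear":[0,0,80],"twist":0},{"linear":[0,0,110],"twist":0},{"linear":[0,0,120],"twist":0},{"linear":[0,0,120],"twist":0}]'
```

```text
time: 2.4
tool_pos: [496.6, -238.9, 11.3]
tcp_rot: [-3.14, -0.001, -1.87]
contact_force: [-0.4, 0.3, 0.1]
grip_width: 91.8
time: 3.4
tool_pos: [496.0, -238.5, 10.2]
tcp_rot: [3.142, -0.0, -1.87]
contact_force: [0.0, -0.4, -0.2]
grip_width: 27.3
time: 4.15
tool_pos: [496.0, -238.5, 130.5]
tcp_rot: [-3.141, -0.0, -1.87]
contact_force: [0.0, 0.5, -0.7]
grip_width: 27.5
```

```bash
python3 -m pendant '[{"linear":[6,25,2],"twist":1},{"linear":[16,65,6],"twist":4},{"linear":[28,110,10],"twist":8},{"linear":[40,155,10],"twist":11},{"linear":[52,200,10],"twist":14},{"linear":[64,250,10],"twist":16},{"linear":[76,295,10],"twist":18},{"linear":[86,333,10],"twist":20},{"linear":[93,360,10],"twist":22},{"linear":[95.5,370,10],"twist":22},{"linear":[95.5,370,10],"twist":22},{"linear":[95.5,370,10],"twist":22}]'
python3 - <<'E'
from h import *
from plant import bot
c=bot.capture("wrist");pickle.dump(c,open("pics/w2.pkl","wb"))
o=bot.get_obs();print(o["tool_pos"],o["tcp_rot"])
W=cloud(c);z=W[...,2]
x0=np.array([591.6,131.8]);a=np.radians(4.88)
k=np.array([602.7,2.3])
print(px(c,[[*x0,30],[*k,67]]))
im=cv2.convertScaleAbs(c["frame"],alpha=1.8);cv2.imwrite("pics/w2.png",im)
c=bot.capture("top");W=cloud(c);z=W[...,2]
pickle.dump(c,open("pics/t2.pkl","wb"))
E
```

```text
time: 5.65
tool_pos: [591.2, 130.4, 139.8]
tcp_rot: [3.141, -0.0, -1.488]
contact_force: [0.5, 0.1, -0.2]
grip_width: 27.4
[591.30650898 130.29413805 140.03993482] [ 3.14096753e+00 -3.93575242e-04 -1.48780730e+00]
[[315.07839008 198.77661394]
 [493.62371714 211.1014935 ]]
```

View pics/w2.png

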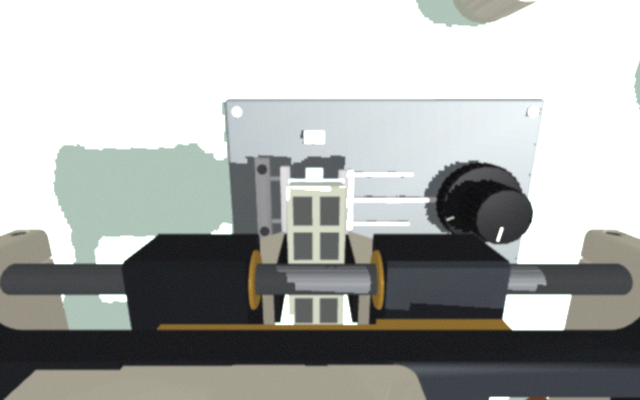

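The wrist view shows the slide held square at (315,240). The pad edge is at about (285,190), the jaw at (350,200) and the knob top at (504,216). I'll measure the jaw, pad, end blocks, knob and ring in the nest frame.

```bash
python3 - <<'E'
from h import *
c=pickle.load(open("pics/w2.pkl","rb"));W=cloud(c);z=W[...,2]
a=np.radians(4.88);R=np.array([[np.cos(a),np.sin(a)],[-np.sin(a),np.cos(a)]])
N=(W[...,:2]-[591.6,131.8])@R.T
def rng(name,m):
    q=N[m];print(name,m.sum(),np.nanpercentile(q,[2,50,98],axis=0).round(1).tolist(),np.nanmedian(z[m]).round(1))
g=(c["frame"].astype(int).sum(2)>300)
rng("plate",(z>26)&(z<32)&(abs(N[...,1])<100)&(abs(N[...,0])<90))
rng("jaw",(z>34.5)&(z<40)&(N[...,1]<-10)&(N[...,1]>-60)&(abs(N[...,0])<40))
rng("pad",(z>34.5)&(z<40)&(N[...,1]>10)&(N[...,1]<60)&(abs(N[...,0])<60))
rng("block",(z>33)&(z<42)&(abs(N[...,1])<15)&(N[...,0]>36)&(N[...,0]<70))
m=(z>76)&(z<90)&(N[...,1]<-90)&(N[...,1]>-170)&(abs(N[...,0])<50);rng("knobtop",m);print(rect(W,m))
k=(abs(N[...,1]+130)<40)&(abs(N[...,0])<40)&(z>44)&(z<60);rng("ring",k)
for x in(20,25,30):
    row=[];
    for y in range(-45,50,2):
        s=(abs(N[...,0]-x)<3)&(abs(N[...,1]-y)<1)&(z<60);row.append(int(np.nanmedian(z[s])) if s.any() else 0)
    print(x,row)
# plate rectangle in top0
c=pickle.load(open("pics/top0.pkl","rb"));W=cloud(c)
for u,v in [(231,157),(317,150),(235,211),(321,203)]:print(W[v,u].round(1))
E
```

```text
plate 21527 [[-27.6, -97.3], [41.2, -28.3], [79.4, 67.7]] 30.4
jaw 696 [[-21.9, -58.2], [2.1, -28.1], [25.4, -19.1]] 37.1
pad 1709 [[-27.7, 22.3], [6.2, 39.5], [34.4, 48.1]] 37.3
block 260 [[47.4, -6.3], [52.1, 1.1], [56.6, 8.4]] 37.3
knobtop 2789 [[-16.5, -145.7], [2.1, -126.6], [19.7, -109.2]] 82.8
[([470, 186, 63, 58, 2789], ((603.6725463867188, 4.207496643066406), (40.196048736572266, 40.307029724121094), 15.652095794677734), np.float64(82.8))]
ring 2341 [[-21.5, -151.4], [15.5, -112.1], [30.9, -98.2]] 52.3
20 [31, 32, 31, 31, 32, 31, 31, 32, 37, 37, 37, 37, 37, 36, 30, 29, 30, 30, 30, 30, 30, 30, 30, 30, 30, 30, 30, 30, 30, 30, 30, 30, 30, 36, 37, 37, 37, 35, 33, 34, 31, 36, 37, 37, 37, 37, 37, 33]
25 [30, 30, 30, 30, 31, 31, 30, 30, 36, 36, 36, 36, 34, 36, 30, 30, 30, 30, 30, 30, 30, 31, 30, 30, 30, 30, 30, 30, 30, 30, 30, 30, 30, 36, 37, 37, 37, 30, 30, 30, 30, 36, 37, 38, 38, 38, 37, 30]
30 [29, 30, 30, 30, 30, 30, 30, 30, 30, 30, 30, 30, 30, 30, 30, 30, 30, 30, 30, 30, 30, 30, 30, 30, 30, 30, 29, 30, 30, 30, 30, 30, 30, 30, 31, 31, 32, 30, 30, 30, 30, 36, 37, 37, 37, 37, 37, 36]
[662.8 200.6  31.2]
[683.4 -40.   28.3]
[511.8 188.9  30.1]
[533.6 -50.8  29.5]
```

Results:
- **Nest:** jaw face at y≈−18.5 and pad at y≈+21, so a gap of about 39.5 mm. Contact should come after about 1.15 rad of the knob.
- **Knob:** centre about (603.5,3.5), top at about 82, ring top at about 51.5.

Now I'll lower the slide.

```bash
python3 -m pendant '[{"linear":[1,1.7,-25],"twist":0},{"linear":[1,1.7,-55],"twist":0},{"linear":[1,1.7,-80],"twist":0},{"linear":[1,1.7,-92],"twist":0},{"linear":[1,1.7,-96],"twist":0},{"linear":[1,1.7,-98],"twist":0},{"linear":[1,1.7,-99],"twist":0},{"linear":[1,1.7,-99.7],"twist":0},{"linear":[1,1.7,-99.7],"twist":0},{"linear":[1,1.7,-99.7],"twist":0}]'
```

```text
time: 7.0
tool_pos: [592.6, 133.3, 40.7]
tcp_rot: [-3.141, -0.0, -1.486]
contact_force: [-0.4, -0.4, -0.1]
grip_width: 27.6
```

```bash
python3 -m pendant '[{"linear":[0,0,-0.3],"twist":0},{"linear":[0,0,-0.3],"twist":0}]'; python3 -m pendant '[{"linear":[0,0,0],"twist":0},{"linear":[0,0,0],"twist":0},{"linear":[0,0,0],"twist":0},{"linear":[0,0,0],"twist":0},{"linear":[0,0,0],"twist":0}]' 0
python3 -m pendant '[{"linear":[0,0,10],"twist":0},{"linear":[0,0,40],"twist":0},{"linear":[0,0,80],"twist":0},{"linear":[0,-8,110],"twist":0},{"linear":[0,-20,120],"twist":0},{"linear":[0,-20,120],"twist":0},{"linear":[0,-20,120],"twist":0}]'
python3 - <<'E'
from h import *
from plant import bot
c=bot.capture("wrist");pickle.dump(c,open("pics/w3.pkl","wb"));cv2.imwrite("pics/w3.png",cv2.convertScaleAbs(c["frame"],alpha=1.5))
W=cloud(c);z=W[...,2];o=bot.get_obs();print(o["tool_pos"],o["tcp_rot"],o["moment"],o["joint_positions"])
a=np.radians(4.88);R=np.array([[np.cos(a),np.sin(a)],[-np.sin(a),np.cos(a)]])
N=(W[...,:2]-[591.6,131.8])@R.T
for r in rect(W,(z>45)&(z<54)&(abs(N[...,0])<60)&(abs(N[...,1])<40)):print(r)
m=(z>76)&(z<90)&(abs(N[...,1]+130)<35)&(abs(N[...,0])<40);print(rect(W,m))
E
```

```text
time: 7.25
tool_pos: [592.5, 133.2, 40.2]
tcp_rot: [-3.142, -0.0, -1.486]
contact_force: [0.0, -0.6, 0.6]
grip_width: 27.6
time: 7.88
tool_pos: [592.5, 133.2, 40.3]
tcp_rot: [-3.142, -0.0, -1.486]
contact_force: [-0.1, -0.1, -0.6]
grip_width: 73.0
time: 8.75
tool_pos: [591.8, 113.1, 158.8]
tcp_rot: [3.139, 0.0, -1.487]
contact_force: [-0.6, 0.3, -0.5]
grip_width: 91.9
[591.75345489 113.27339348 158.73632067] [ 3.13887000e+00  1.51578124e-04 -1.48639086e+00] [ 0.03160399  0.02677393 -0.0172919 ] [6.19360709e-02 5.41655878e-01 1.39677470e+00 9.67377288e-05
 1.20588745e+00 1.54829208e+00]
([274, 151, 35, 89, 2995], ((592.1239624023438, 134.4894256591797), (76.28516387939453, 27.931365966796875), 4.5015740394592285), np.float64(50.5))
[([436, 179, 58, 54, 2361], ((603.45166015625, 4.156194686889648), (40.04452133178711, 39.898319244384766), 19.2607479095459), np.float64(82.8))]
```

View pics/w3.png

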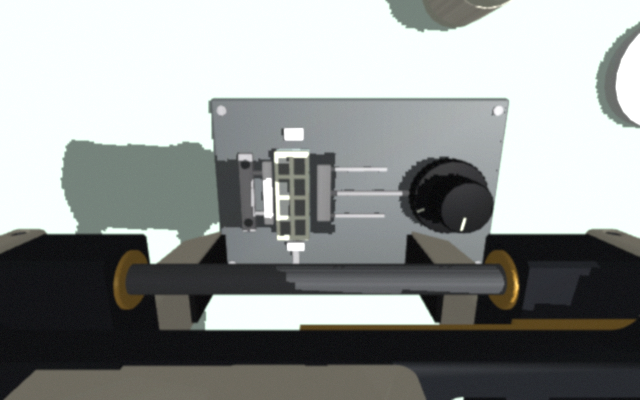

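The slide lies flat in the nest at (290,195) in the image, with its top at 50.5 mm, and the jaw is still clear. The wrist camera reads about 1 mm high in y compared with the tool, so I'll take the knob as (603.5,3.2). I'll approach it with +60° of twist, which leaves room to turn clockwise.

```bash
python3 -m pendant '[{"linear":[1,-10,0],"twist":6},{"linear":[3,-35,0],"twist":14},{"linear":[6,-65,0],"twist":22},{"linear":[9,-90,0],"twist":30},{"linear":[11,-105,0],"twist":38},{"linear":[11,-110,0],"twist":46},{"linear":[11,-110,0],"twist":53},{"linear":[11,-110,-15],"twist":58},{"linear":[11,-110,-40],"twist":60},{"linear":[11,-110,-65],"twist":60},{"linear":[11,-110,-85],"twist":60},{"linear":[11,-110,-96],"twist":60},{"linear":[11,-110,-101],"twist":60},{"linear":[11,-110,-102],"twist":60},{"linear":[11,-110,-102],"twist":60}]' 0
python3 -m pendant '[{"linear":[0,0,0],"twist":0},{"linear":[0,0,0],"twist":0},{"linear":[0,0,0],"twist":0},{"linear":[0,0,0],"twist":0},{"linear":[0,0,0],"twist":0},{"linear":[0,0,0],"twist":0},{"linear":[0,0,0],"twist":0}]' 255
python3 - <<'E'
from plant import bot
o=bot.get_obs();print(o["tool_pos"],o["tcp_rot"],o["contact_force"],o["moment"],o["joint_positions"])
E
```

```text
time: 10.68
tool_pos: [603.9, 3.2, 58.9]
tcp_rot: [-3.141, -0.001, -0.439]
contact_force: [0.2, -0.9, -0.6]
grip_width: 91.7
time: 11.55
tool_pos: [602.5, 3.7, 58.1]
tcp_rot: [3.141, 0.002, -0.439]
contact_force: [-4.8, 1.7, 3.4]
grip_width: 39.6
[602.50816123   3.65363682  58.1339122 ] [ 3.14122157e+00  2.22716879e-03 -4.39036239e-01] [-4.82376013  1.65187511  3.44295734] [ 0.37126715  0.77100573 -0.0838697 ] [-1.21261990e-01  6.53461377e-01  1.50308564e+00  4.11467439e-04
  9.87277281e-01  3.17546749e-01]
```

```bash
cat >s.py <<'E'
from plant import bot
import numpy as np
r=[bot.get_obs()];o=r[0]
print(round(o["time"],2),o["tool_pos"].round(1),"yawdeg",np.degrees(o["tcp_rot"][2]).round(2),"F",o["contact_force"].round(1),"M",o["moment"].round(3),"tau6",o["tau"][5].round(3))
E
python3 -m pendant '[{"linear":[-1.2,0.5,0],"twist":0},{"linear":[-1.2,0.5,0],"twist":0}]'; python3 s.py
python3 -m pendant '[{"linear":[0,0,0],"twist":-3},{"linear":[0,0,0],"twist":-7},{"linear":[0,0,0],"twist":-12},{"linear":[0,0,0],"twist":-16},{"linear":[0,0,0],"twist":-20},{"linear":[0,0,0],"twist":-20}]'; python3 s.py
```

```text
time: 11.8
tool_pos: [602.5, 3.7, 58.2]
tcp_rot: [-3.142, -0.001, -0.439]
contact_force: [-1.4, 0.9, 0.3]
grip_width: 39.4
11.8 [602.5   3.7  58.2] yawdeg -25.15 F [-1.4  0.9  0.3] M [ 0.078  0.146 -0.01 ] tau6 -0.009
time: 12.55
tool_pos: [602.9, 3.4, 58.2]
tcp_rot: [-3.141, -0.001, -0.788]
contact_force: [1.1, -0.6, -1.1]
grip_width: 39.7
12.55 [602.9   3.4  58.2] yawdeg -45.15 F [ 1.1 -0.6 -1.1] M [-0.012 -0.146 -0.221] tau6 0.168
```

Torque while turning reads about −0.2, as expected for friction alone. I'll keep turning to about 55°, just short of the predicted contact.

```bash
python3 -m pendant '[{"linear":[0,0,0],"twist":-4},{"linear":[0,0,0],"twist":-9},{"linear":[0,0,0],"twist":-14},{"linear":[0,0,0],"twist":-18},{"linear":[0,0,0],"twist":-20},{"linear":[0,0,0],"twist":-20}]'; python3 s.py
python3 -m pendant '[{"linear":[0,0,0],"twist":-4},{"linear":[0,0,0],"twist":-8},{"linear":[0,0,0],"twist":-12},{"linear":[0,0,0],"twist":-14},{"linear":[0,0,0],"twist":-15},{"linear":[0,0,0],"twist":-15}]'; python3 s.py
```

```text
time: 13.3
tool_pos: [603.2, 3.0, 58.2]
tcp_rot: [-3.14, -0.002, -1.136]
contact_force: [4.8, -4.4, -4.3]
grip_width: 39.5
13.3 [603.2   3.   58.2] yawdeg -65.1 F [ 4.8 -4.4 -4.3] M [-0.606 -0.625 -0.069] tau6 0.117
time: 14.05
tool_pos: [603.3, 2.7, 58.2]
tcp_rot: [-3.14, -0.002, -1.398]
contact_force: [4.6, -5.6, -4.8]
grip_width: 39.4
14.05 [603.3   2.7  58.2] yawdeg -80.08 F [ 4.6 -5.6 -4.8] M [-0.755 -0.691  0.028] tau6 0.146
```

```bash
python3 - <<'E'
from h import *
from plant import bot
c=bot.capture("wrist");pickle.dump(c,open("pics/w4.pkl","wb"));cv2.imwrite("pics/w4.png",cv2.convertScaleAbs(c["frame"],alpha=1.5))
E
```

```text
(no output)
```

View pics/w4.png

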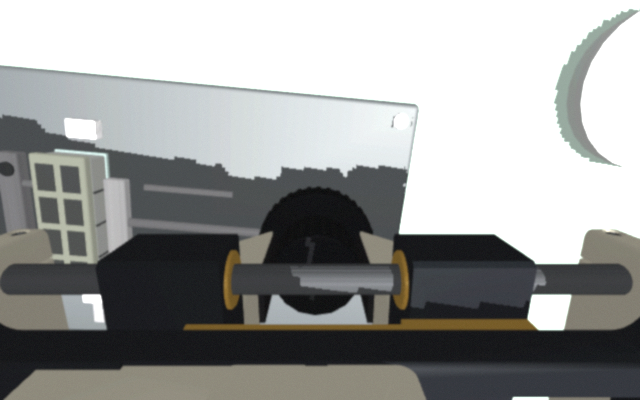

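The view shows the jaw (115,215) touching the slide (75,200), with the pad still to meet it. There is a side load from a small centring error, so I'll recentre by (+1.1,−1.2), then go in small steps.

```bash
python3 -m pendant '[{"linear":[0.6,-0.6,0],"twist":0},{"linear":[1.1,-1.2,0],"twist":0},{"linear":[1.1,-1.2,0],"twist":0}]' >/dev/null; python3 s.py
python3 -m pendant '[{"linear":[0,0,0],"twist":-1},{"linear":[0,0,0],"twist":-2},{"linear":[0,0,0],"twist":-3},{"linear":[0,0,0],"twist":-3}]'>/dev/null; python3 s.py
python3 -m pendant '[{"linear":[0,0,0],"twist":-1},{"linear":[0,0,0],"twist":-2},{"linear":[0,0,0],"twist":-3},{"linear":[0,0,0],"twist":-3}]'>/dev/null; python3 s.py
```

```text
14.47 [603.3   2.6  58.2] yawdeg -80.12 F [ 1.6 -2.4 -1.9] M [-0.258 -0.223  0.211] tau6 0.137
14.97 [603.3   2.5  58.2] yawdeg -83.18 F [ 1.4 -2.4 -2.5] M [-0.326 -0.176  0.067] tau6 0.152
15.47 [603.3   2.4  58.2] yawdeg -86.18 F [ 0.9 -2.8 -2.4] M [-0.39  -0.039  0.085] tau6 0.151
```

Readings taken at rest are muddied by friction. I'll read in the middle of the motion instead, without hold rows.

```bash
for i in 1 2; do :; done
python3 -m pendant '[{"linear":[0.2,-0.5,0],"twist":-1},{"linear":[0.2,-0.5,0],"twist":-2}]'>/dev/null; python3 s.py
python3 -m pendant '[{"linear":[0,0,0],"twist":-1}]'>/dev/null; python3 s.py
python3 -m pendant '[{"linear":[0,0,0],"twist":-1}]'>/dev/null; python3 s.py
python3 -m pendant '[{"linear":[0,0,0],"twist":-1}]'>/dev/null; python3 s.py
python3 - <<'E'
from h import *
from plant import bot
c=bot.capture("wrist");pickle.dump(c,open("pics/w5.pkl","wb"))
f=cv2.convertScaleAbs(c["frame"][120:300,0:220],alpha=1.5);cv2.imwrite("pics/w5.png",cv2.resize(f,None,fx=3.3,fy=3.3,interpolation=cv2.INTER_CUBIC))
a=np.radians(4.88);R=np.array([[np.cos(a),np.sin(a)],[-np.sin(a),np.cos(a)]])
for n in("w3","w4","w5"):
    W=cloud(pickle.load(open(f"pics/{n}.pkl","rb")));z=W[...,2];N=(W[...,:2]-[591.6,131.8])@R.T
    for x in(20,24,28):
        print(n,x,[int(np.nanmedian(z[s])) if (s:=(abs(N[...,0]-x)<2)&(abs(N[...,1]-y)<.7)&(z<60)).any() else 0 for y in range(-32,50)])
E
```

```text
15.72 [603.3   2.4  58.2] yawdeg -88.22 F [-0.7  0.4 -1. ] M [0.045 0.118 0.226] tau6 0.011
15.85 [603.4   2.3  58.2] yawdeg -89.22 F [-1.3  0.1 -1. ] M [0.055 0.151 0.225] tau6 0.029
15.97 [603.3   2.3  58.2] yawdeg -90.22 F [-0.6  1.  -1.1] M [0.189 0.187 0.235] tau6 0.037
16.1 [603.4   2.2  58.2] yawdeg -91.22 F [-0.2  1.2 -1.1] M [0.247 0.211 0.295] tau6 0.044
w3 20 [32, 31, 36, 36, 37, 37, 37, 37, 37, 37, 37, 37, 37, 37, 30, 30, 30, 30, 30, 30, 39, 49, 50, 50, 50, 50, 50, 50, 50, 50, 50, 50, 50, 50, 50, 50, 49, 50, 50, 50, 50, 50, 50, 50, 50, 49, 50, 49, 49, 49, 0, 29, 30, 35, 37, 37, 37, 37, 37, 37, 37, 35, 35, 36, 35, 35, 35, 34, 34, 36, 37, 37, 36, 37, 36, 37, 37, 36, 37, 37, 37, 0]
w3 24 [32, 30, 35, 36, 37, 37, 37, 37, 36, 36, 37, 37, 36, 36, 30, 29, 30, 30, 30, 30, 48, 49, 49, 49, 51, 50, 50, 50, 50, 50, 50, 50, 50, 50, 50, 50, 50, 51, 50, 50, 50, 50, 50, 50, 50, 50, 50, 50, 49, 48, 0, 30, 31, 35, 37, 37, 36, 37, 37, 38, 38, 0, 29, 29, 29, 30, 30, 29, 31, 36, 37, 38, 39, 38, 38, 38, 38, 37, 37, 36, 36, 0]
w3 28 [30, 30, 30, 30, 30, 30, 30, 31, 29, 30, 30, 30, 30, 30, 30, 3
[... 1461 characters left out ...]
0, 0, 0, 0, 0, 0, 0, 0, 0, 0, 0, 0, 0, 0, 0, 0, 0, 0, 0, 0, 0, 0]
w5 24 [30, 30, 30, 30, 30, 30, 30, 30, 30, 30, 30, 30, 30, 33, 34, 36, 36, 36, 36, 36, 36, 36, 36, 36, 37, 44, 42, 49, 50, 50, 50, 50, 50, 50, 50, 50, 50, 50, 50, 50, 50, 50, 50, 50, 50, 50, 0, 0, 0, 0, 0, 0, 0, 0, 0, 0, 0, 0, 0, 0, 0, 0, 0, 0, 0, 0, 0, 35, 35, 35, 37, 37, 38, 38, 39, 38, 38, 38, 38, 37, 37, 0]
w5 28 [30, 30, 30, 30, 30, 30, 30, 30, 30, 30, 30, 30, 30, 30, 30, 30, 30, 30, 30, 30, 30, 30, 30, 30, 30, 41, 41, 50, 50, 50, 50, 50, 50, 50, 50, 50, 50, 50, 50, 50, 50, 50, 50, 50, 50, 50, 50, 50, 50, 50, 50, 50, 50, 49, 0, 0, 0, 0, 0, 0, 0, 0, 0, 0, 0, 0, 0, 36, 35, 36, 37, 37, 38, 38, 38, 38, 38, 37, 37, 37, 36, 36]
```

View pics/w5.png

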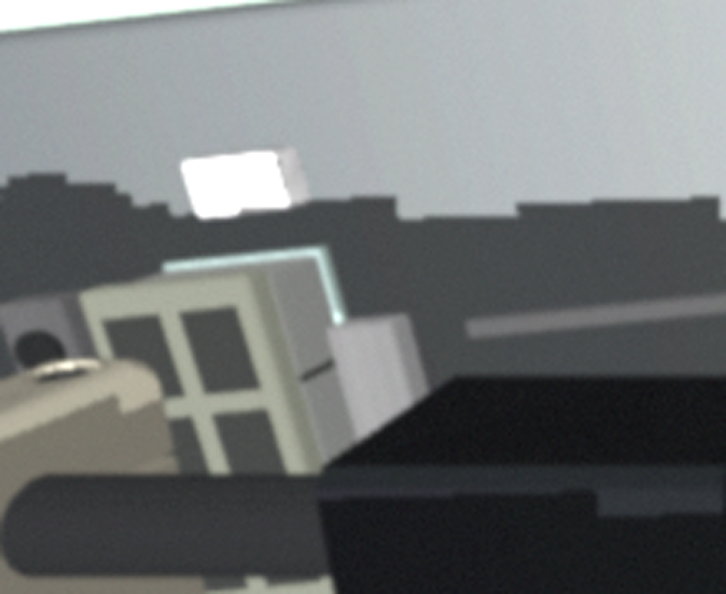

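At 66° of turn the jaw has moved about 11.3 mm and the slide's far edge has just reached the pad. With slow steps Mz shows the reaction torque directly: +0.225 in free motion, now rising. I'll continue in slow 1° steps.

```bash

python3 -m pendant '[{"linear":[0,0,0],"twist":-1}]'>/dev/null; python3 s.py
python3 -m pendant '[{"linear":[0,0,0],"twist":-1}]'>/dev/null; python3 s.py
python3 -m pendant '[{"linear":[0,0,0],"twist":-1}]'>/dev/null; python3 s.py
python3 -m pendant '[{"linear":[0,0,0],"twist":-1}]'>/dev/null; python3 s.py
```

```text
16.27 [603.4   2.2  58.2] yawdeg -92.2 F [-1.1  1.4 -2.1] M [0.317 0.273 0.225] tau6 -0.012
16.4 [603.4   2.2  58.2] yawdeg -93.22 F [-2.   2.2 -0.5] M [0.319 0.372 0.292] tau6 0.055
16.52 [603.4   2.1  58.2] yawdeg -94.22 F [-2.7  1.9 -0.4] M [0.37  0.442 0.205] tau6 0.067
16.65 [603.4   2.1  58.2] yawdeg -95.22 F [-3.2  1.9 -0.9] M [0.379 0.529 0.227] tau6 0.076
```

```bash

python3 -m pendant '[{"linear":[-0.5,0.1,0],"twist":-0.5},{"linear":[-0.5,0.1,0],"twist":-1}]'>/dev/null; python3 s.py
python3 -m pendant '[{"linear":[0,0,0],"twist":-1}]'>/dev/null; python3 s.py
python3 -m pendant '[{"linear":[0,0,0],"twist":-1}]'>/dev/null; python3 s.py
python3 -m pendant '[{"linear":[0,0,0],"twist":0},{"linear":[0,0,0],"twist":0},{"linear":[0,0,0],"twist":0}]' 0 >/dev/null; python3 s.py
python3 -m pendant '[{"linear":[0,0,15],"twist":0},{"linear":[0,0,50],"twist":3},{"linear":[0,10,80],"twist":8},{"linear":[-4,50,100],"twist":12},{"linear":[-8,90,101.5],"twist":13},{"linear":[-10.6,111.3,101.9],"twist":13},{"linear":[-10.6,111.3,101.9],"twist":13},{"linear":[-10.6,111.3,101.9],"twist":13}]' >/dev/null; python3 s.py
python3 - <<'E'
from h import *
from plant import bot
c=bot.capture("wrist");pickle.dump(c,open("pics/w6.pkl","wb"))
a=pickle.load(open("pics/w3.pkl","rb"))
f=lambda c:cv2.resize(cv2.convertScaleAbs(c["frame"][130:260,220:350],alpha=2),None,fx=3,fy=4,interpolation=cv2.INTER_CUBIC)
cv2.imwrite("pics/w36.png",np.hstack([f(a),f(c)]))
al=np.radians(4.88);R=np.array([[np.cos(al),np.sin(al)],[-np.sin(al),np.cos(al)]])
for q in(a,c):
    W=cloud(q);z=W[...,2];N=(W[...,:2]-[591.6,131.8])@R.T
    print(rect(W,(z>45)&(z<54)&(abs(N[...,0])<60)&(abs(N[...,1])<40)))
    for lo,hi,t in((-60,-2,"jaw"),(18,36,"pad")):
        m=(z>34.5)&(z<40)&(N[...,1]>lo)&(N[...,1]<hi)&(N[...,0]<24)&(N[...,0]>12);print(t,m.sum(),np.nanpercentile(N[m][:,1],[3,50,97]).round(2))
E
```

```text
16.9 [603.4   2.1  58.2] yawdeg -96.19 F [-0.7  1.7 -2.9] M [0.391 0.093 0.27 ] tau6 0.178
17.02 [603.3   2.1  58.2] yawdeg -97.21 F [-0.3  0.8 -2. ] M [0.423 0.033 0.282] tau6 0.039
17.15 [603.3   2.1  58.2] yawdeg -98.22 F [ 0.3  0.8 -1.9] M [ 0.353 -0.021  0.3  ] tau6 0.096
17.52 [603.4   1.9  58.6] yawdeg -98.17 F [0.2 0.7 0.4] M [0.024 0.048 0.011] tau6 0.002
18.52 [592.6 112.4 160. ] yawdeg -85.19 F [-0.1 -0.7 -0.4] M [-0.007  0.05  -0.044] tau6 0.006
[([274, 151, 35, 89, 2995], ((592.1239624023438, 134.4894256591797), (76.28516387939453, 27.931365966796875), 4.5015740394592285), np.float64(50.5))]
jaw 196 [-29.96 -24.78 -18.82]
pad 177 [20.59 25.56 34.85]
[([265, 152, 36, 88, 2949], ((592.1764526367188, 140.32373046875), (75.33537292480469, 28.100130081176758), 4.803798198699951), np.float64(50.5))]
jaw 200 [-17.13 -11.14  -5.9 ]
pad 122 [24.8  28.29 34.91]
```

View pics/w36.png

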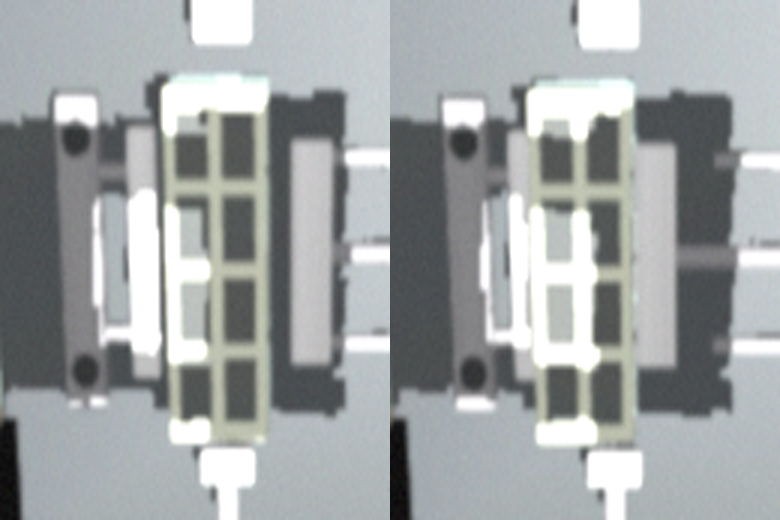

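In the w3-pose pair (before left, after right), the pad has moved about 1.6 px towards the bar. The jaw (655), slide and pad are in line and touching. I'll refine the pad deflection to subpixel.

```bash
python3 - <<'E'
from h import *
A,B=[cv2.cvtColor(pickle.load(open(f"pics/w{k}.pkl","rb"))["frame"],cv2.COLOR_BGR2GRAY).astype(np.float32) for k in(3,6)]
up=lambda I:cv2.resize(I,None,fx=8,fy=8,interpolation=cv2.INTER_CUBIC)
def shift(x0,x1,y0,y1,dx=(-4,3)):
    b=up(B)[(y0-3)*8:(y1+4)*8,(x0-7)*8:(x1+5)*8];t=up(A)[y0*8:y1*8,x0*8:x1*8]
    r=cv2.matchTemplate(b,t,cv2.TM_CCOEFF_NORMED);_,v,_,l=cv2.minMaxLoc(r);return l[0]/8-7,l[1]/8-3,round(v,3)
print("bar hole top",shift(238,252,154,172),"bar bottom",shift(238,252,214,232))
print("block",shift(280,308,126,142))
print("pad left edge bottom",shift(259,267,217,228),"pad top",shift(259,266,160,172))
for nm,I in(("A",A),("B",B)):
    for r in((162,170),(217,222)):print(nm,r,I[r[0]:r[1],236:276].mean(0).round().astype(int).tolist())
E
```

```text
bar hole top (-0.875, 0.875, 0.989) bar bottom (-0.625, 0.125, 0.915)
block (-1.0, 1.125, 0.999)
pad left edge bottom (-2.875, 0.375, 0.935) pad top (-3.0, 1.0, 0.998)
A (162, 170) [40, 42, 50, 58, 56, 45, 37, 34, 33, 33, 34, 36, 40, 50, 60, 62, 54, 46, 42, 40, 41, 40, 40, 40, 41, 52, 78, 94, 98, 99, 100, 99, 98, 96, 91, 74, 54, 52, 78, 102]
A (217, 222) [39, 39, 40, 40, 40, 45, 56, 60, 55, 47, 42, 41, 39, 41, 43, 48, 54, 59, 59, 51, 43, 40, 39, 39, 39, 38, 39, 52, 82, 104, 111, 112, 112, 115, 120, 112, 96, 74, 53, 69]
B (162, 170) [40, 46, 57, 58, 50, 41, 35, 32, 31, 32, 34, 39, 48, 60, 62, 57, 48, 43, 40, 39, 39, 40, 50, 74, 89, 94, 96, 96, 94, 97, 107, 115, 114, 98, 72, 57, 54, 55, 58, 60]
B (217, 222) [39, 39, 39, 39, 43, 56, 62, 59, 53, 48, 46, 45, 45, 47, 51, 55, 59, 58, 53, 46, 42, 40, 40, 40, 47, 69, 90, 98, 99, 99, 98, 107, 137, 165, 180, 177, 168, 163, 163, 163]
```

The pad moved 2.0–2.1 px relative to the bar, about 1.9 mm or 9–10 N. The torque rise suggested 5–8 N. Both are well inside 4–20 N. Last check is the ring tick, then hand in.

```bash
python3 - <<'E'
from h import *
from plant import bot
a=pickle.load(open("pics/w3.pkl","rb"));c=pickle.load(open("pics/w6.pkl","rb"))
f=lambda c:cv2.resize(cv2.convertScaleAbs(c["frame"][150:240,395:500],alpha=2.5),None,fx=3.7,fy=3.7,interpolation=cv2.INTER_CUBIC)
cv2.imwrite("pics/ring.png",np.hstack([f(a),f(c)]))
print(bot.get_obs()["contact_force"])
E
```

```text
[0.34677382 0.18880203 0.34161826]
```

View pics/ring.png

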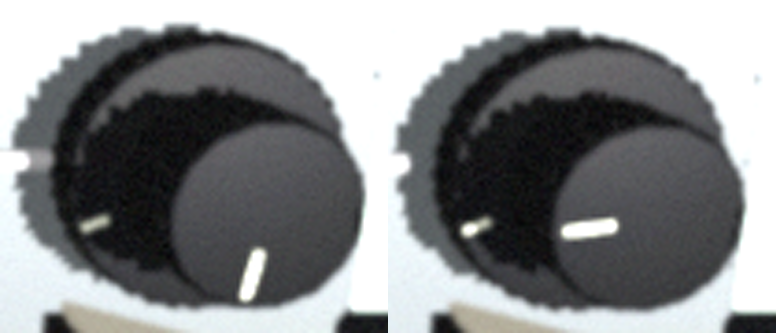

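The ring tick hasn't moved: (95,224) before and (89,227) after, which matches the 1 px shift of the whole view. The knob pointer has turned about 75° clockwise. I'll hand in now.

```bash
python3 -c "
from plant import bot
print(bot.close_job())"
```

```text
the job is handed in; nothing more can be done
None
```

I laid the slide flat in the nest, let go of it, and clamped it with one 73° clockwise turn of the upper knob. I handed the job in with the hand open, about 75 mm above the knob and clear of everything; no verdict is reported.

**Last checks**
- **Slide:** it lies flat with its top at 50.5 mm, and its angle matches the nest to within 0.1°. Its centre is about 8 mm to +y of the nest middle by the wrist camera, which reads about 1–2 mm high in y; the limit is +14 mm.
- **Clamping force:** the two estimates differ somewhat but both lie within 4–20 N. The pad gave way about 1.9 mm, which means 9–10 N. The knob torque, which was noisy, suggested 5–8 N.
- **Ring:** its tick shows no turn in the before and after pictures.
- **Bystanders:** the arm kept clear of them throughout, but I did not measure them again at the end.

While turning, the grip was about 1.6 mm off the knob's axis. This caused side forces of up to about 7 N, which I reduced by recentring. The torque readings before that were not usable.

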